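# Dock a module and press the guarded contact lever

## Task

At the bench test fixture, push the blue module along its channel with the fingertips until it is up against the stop, without picking it up. Then reach down through the window of the yellow guard and press the red lever pad fully down (it stays down), without touching the guard at any time. Leave everything else on the bench where it is.

Things in the scene. Friction and masses are not known exactly. Their poses are not given: they have to be found in the camera images.
- fixture: Test fixture fixed to the bench, aluminium base plate 310 x 150 x 8 mm (x = -200 to +110 mm). Origin on the bench surface below the middle of the guard window; x points along the channel from its open end towards stop, window and lever pivot, y across it, z up. Lever pivot at x = +85, z = 58 mm between two dark blocks (tops z = 68 mm).
- stop (a point): Centre, near its top, of the face of the stop that the module meets: a dark bar across the channel at fixture x = -34 mm, top at z = 22 mm. With the module home, its centre is at fixture x = -64 mm. The channel before it, along fixture x at y = 0: two white rails, tops at z = 16 mm, from x = -194 mm, 48 mm clear between them.
- module_center (a point): Centre of the blue module, a loose solid box about 0.16 kg, 60 mm long (along its x, the channel), 44 mm wide, 26 mm high, brass contact patch on top at the end that goes in first. It lies in the channel on the base plate (top at z = 34 mm), starting 40 to 90 mm short of the stop. The point lies at half its length, width and height.
- guard: Yellow guard frame on four steel posts, part of the fixture and with the same origin and axes. The frame is 8 mm thick, underside at z = 72 mm, top at z = 80 mm, outside 114 mm (x) by 110 mm (y), centred on the origin. Must not be touched.
- window (a point): Centre of the guard's window at the height of the frame's top (z = 80 mm). The opening is 90 mm along fixture x and 80 mm along fixture y.
- lever_pad (a point): Centre of the top face of the red lever pad, 30 mm (x) by 34 mm (y), under the middle of the window; moves with the lever. Top at about z = 74 mm with the lever up, 50 mm fully down. A black nose, 18 mm wide, goes on from the pad towards the module and comes down over its contact patch without loading it.
- lever (a joint): Lever angle in rad: 0 fully up, 0.28 fully down against a hard stop. Starts between 0 and 0.06. Stiff hinge without a spring: takes about 4 N at the pad, stays where it is left.
- spare: Bystander: spare black module 60 x 44 x 26 mm lying beside the fixture; origin at the centre of its underside.
- screwdriver: Bystander: screwdriver with an orange handle lying on the other side of the fixture, along its x; origin on the bench below its middle.
- cleaner: Bystander: standing spray can, 52 mm diameter, 170 mm high; origin at the centre of its underside.
- spool: Bystander: standing metal spool, 60 mm diameter, 50 mm high; origin at the centre of its underside.
- meter: Bystander: red hand-held meter lying on its back, 180 x 86 x 38 mm, dial on top to about 52 mm; origin at the centre of its underside.
- tray: Bystander: blue divided parts tray 120 x 90 x 30 mm; origin at the centre of its underside.
- module: The same blue module; origin at the centre of its underside, x along its length.
Mind the look-alikes: they are no part of the job. Leave any turquoise look-alike of the module alone.

How it is judged (in metres and radians):
On the way, in this order (a step that is already met when the one before it is completed fails the run):
1. the blue module is up against the stop (x of module_center in the frame of fixture above -0.068 m), for 0.2 s.
2. the lever is fully down, the module still home (x of module_center in the frame of fixture above -0.068 m and value of joint lever above 0.25 rad), for 0.2 s.
At the end, for the whole second after the job is handed in: The blue module lies flat in the channel within 4 mm of the stop, at rest, and the lever is down (0.25 rad or more of 0.28) and stays there (all of step 2 and horizontal distance between module_center and stop below 0.0345 m and z of module_center in the frame of fixture below 0.025 m and linear speed of module below 0.02 m/s and velocity of joint lever between -0.05 and 0.05 rad/s); the robot touches nothing.
It fails at once if the guard is touched (contact force between guard and the fingers above 0.3 N or contact force between guard and the arm above 0.3 N).
It fails at once if the module is lifted (more than 8 mm) or tipped (z of module_center in the frame of fixture above 0.029 m or angle between module_center's own z axis and vertical above 0.2 rad).
It fails at once if another thing on the bench is moved by more than 20 mm (distance of any of spare, screwdriver, cleaner, spool, meter, tray from where it was at the start of the episode above 0.02 m).
It also fails if it takes over 45 s, if anything falls off the work surface, if the arm or the gripper's body presses on something with over 40 N, if the wrist force passes 120 N, or if a joint passes its speed limit or range.

## Robot

A 6-joint arm with a two-finger parallel gripper is mounted at the origin on the work surface. World frame = base frame: x ahead of the robot, y to its left, z up, the work surface at z = 0. Lengths are in mm, angles in rad, forces in N, time in s.
With the tool pointing down it reaches from about 400 to 925 mm from the base axis. Payload 12.5 kg.
Tool frame: the origin (TCP) lies at the very end of the fingers, on their centre line; the grasp point (between the pads) lies 19 mm behind it; z points along the fingers, y is the direction in which the jaws open and shut (so a half turn about z gives the same grasp; the last joint's range is limited). The gripper opens to 95 mm and grips with 3 to 60 N. Pads are 20 mm wide; open, the fingers measure 119 mm over their backs; the gripper's body (75 mm by 180 mm) begins 59 mm behind the grasp point.
Start: joints at [-0.106, 0.491, 1.559, -0, 1.092, -0.106], TCP at [625.021, 0.021, 179.761] pointing down, gripper open.
Joint ranges: [-3.1, 3.1], [-0.84, 2.19], [0.05, 2.79], [-1.13, 4.28], [0.06, 2.93], [-2.69, 2.69]. Speed limits (rad/s): [2.22, 2.22, 2.79, 3.14, 3.14, 3.14].

## Interface

Orientations are given as [roll, pitch, yaw] about the fixed x, y, z axes, in that order (R = Rz(yaw) Ry(pitch) Rx(roll)).
In Python, from cell import env gives the robot as it stands. The module is installed in compiled form; this text tells all that it offers.
- The arm moves only by the tool arm_command, never from a script. Its argument "deltas" is a list that holds one entry, the list of rows, each a list of 5 numbers: the closure, from 0 (fully open) to 1 (shut), then the shift along the world's x, y, z as a fraction of full scale, then the turn about the world's z as a fraction of full scale. In form: [[[grip, dx, dy, dz, twist], ...]]. A call has 1 to 12 rows; each row shifts and turns the pose as measured when the row begins; what a row does not reach is not made up. Full scale, the value 1, is 100 mm for a shift and pi/4 rad for a turn. A row lasts 1/12 s, in which the tool goes at most 41.7 mm and 7.16 degrees, less where a joint would pass 70% of its speed; a pose out of reach is approached as far as the arm can. A call with a number of a shift or a turn outside -1 to 1 is refused whole. A call with a gripper value outside its range is refused whole. The fingers move at their own pace and stop on an object; the grip force is fixed at half the most. Time passes only in rows, so rows that do not move let the fingers close. It gives the time, the measured TCP pose, the force and the opening at its end, in the units of the state.
- env.state(): the state, without advancing time (a new reading comes with each control period).
- env.read_camera(name): name is "scene" or "side" or "wrist"; returns a dict with "frame" (400x640x3 uint8, red, green, blue), "fx", "fy", "cx", "cy" (pixels), "R" (3x3) and "t" (3): a world point X has camera coordinates R X + t; the wrist camera has in their place "tool_from_camera" (4x4, takes a point from camera to tool coordinates, whose origin is the TCP and whose axes are the flange's). Camera axes: x right, y down, z forward; pixel columns grow to the right and rows downward; lengths in mm; the calibration is good to about 2 mm. The wrist camera is an equidistant fisheye: a pixel r from the principal point sees the ray r / f radians off the axis. A picture is of the moment at which its call begins: read the wrist's pose just before it. There is no depth.
- env.job_done(): hands the job in, once; it reports no verdict.
The state is a dict: "t": time; "joints": joint angles; "qvel": joint speeds; "tau": joint torques, N m; "eef_pos": TCP position; "tcp_rot": TCP orientation; "ft_force": force on the tool from outside, world axes, zero at the start; "moment": the same for the moment, N m; "opening": opening from 0.0 (shut) to 1.0 (fully open).
Only numpy, scipy, OpenCV 4.12 (cv2) and the standard library are available. Lean on these libraries where they do the work, as an engineer would, in place of code of your own. Each camera call takes 0.05 s, during which the arm holds its last target.

## Working session

There is one attempt and no reset: what is moved stays moved. The work goes in short steps, Python scripts to look and compute and a tool call to move; the robot and the scene stay as the last step left them, time stands still between calls to the robot, and variables do not carry over. Pictures are saved under pics/ and viewed, and the job is handed in when it is done.

Besides the shell and the picture viewer there is one more tool, called after "Emit:" as name(argument=value, ...), one argument or row to a line, values as JSON. arm_command: Moves the arm, as the interface text tells. Its arguments: {"type":"object","properties":{"deltas":{"type":"array","items":{"type":"array","items":{"type":"array","items":{"type":"number","minimum":-1,"maximum":1}}}}},"required":["deltas"]}

```bash
mkdir -p pics; python3 - <<'E'
from cell import env
import cv2,pickle
d={}
s=env.state();print(s)
for n in("scene","side","wrist"):
    c=env.read_camera(n);d[n]=c
    cv2.imwrite(f"pics/{n}0.png",c["frame"][:,:,::-1])
    print(n,{k:v for k,v in c.items() if k!="frame"})
pickle.dump((s,d),open("d0.pkl","wb"))
E
```

```text
{'t': 0.0, 'joints': array([-1.05619578e-01,  4.91565901e-01,  1.55945369e+00,  2.88281081e-06,
        1.09170130e+00, -1.05596613e-01]), 'qvel': array([ 4.39964989e-04, -1.86383350e-03, -9.43525651e-04, -3.68693903e-04,
        6.34013630e-06,  8.75208930e-04]), 'tau': array([-9.52334158e-04, -6.12640929e+01, -2.58175153e+01,  6.92750537e-02,
        4.83079045e-02, -1.38641695e-05]), 'eef_pos': array([6.24714532e+02, 4.15397662e-02, 1.79156372e+02]), 'tcp_rot': array([-3.14047097e+00, -1.21458980e-04,  1.57077196e+00]), 'ft_force': array([ 0.15754234,  0.35314766, -0.64981348]), 'moment': array([-0.00511341,  0.02128706,  0.02141193]), 'opening': 1.0001684952335115}
scene {'fx': 364.2874382002734, 'fy': 364.2874382002734, 'cx': 318.03254033904386, 'cy': 194.89753877625466, 'R': array([[-0.73309707,  0.68007995, -0.00774325],
       [ 0.53525123,  0.56987894, -0.62349348],
       [-0.4196127 , -0.46122583, -0.7817902 ]]), 't': array([ 427.22635042, -270.62951419, 1503.68851439])}
side {'fx': 438.1130298547947, 'fy': 438.1130298547947, 'cx': 317.95326133777615, 'cy': 201.44555305126647, 'R': array([[ 0.82532549, -0.56450298,  0.01319926],
       [-0.39724671, -0.59708548, -0.69691031],
       [ 0.40128903,  0.56993448, -0.71703682]]), 't': array([-480.47994473,  298.96197318,  996.87948811])}
wrist {'fx': 309.70691628693146, 'fy': 309.70691628693146, 'cx': 316.24515457794325, 'cy': 194.57696230306038, 'tool_from_camera': array([[-6.23779961e-04, -9.59591686e-01, -2.81395463e-01,
         7.91835278e+01],
       [ 9.99999609e-01, -4.22071983e-04, -7.77421742e-04,
        -8.69769160e-01],
       [ 6.27238299e-04, -2.81395838e-01,  9.59591574e-01,
        -2.06051914e+02],
       [ 0.00000000e+00,  0.00000000e+00,  0.00000000e+00,
         1.00000000e+00]])}
```

View pics/scene0.png

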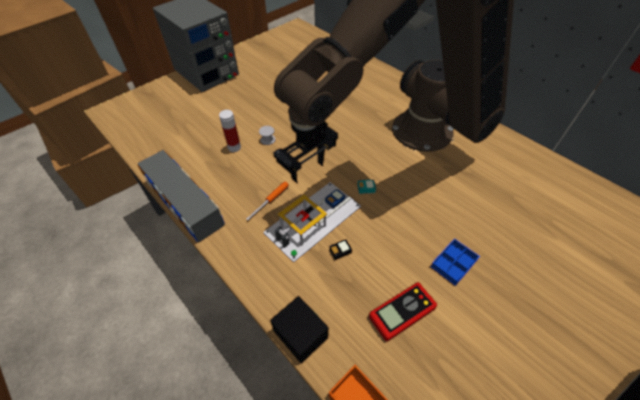

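View pics/side0.png

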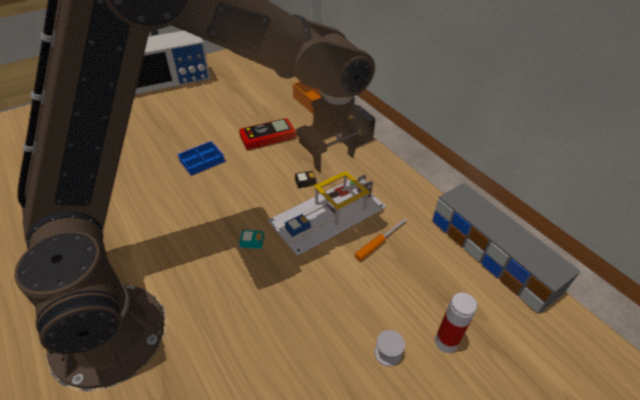

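View pics/wrist0.png

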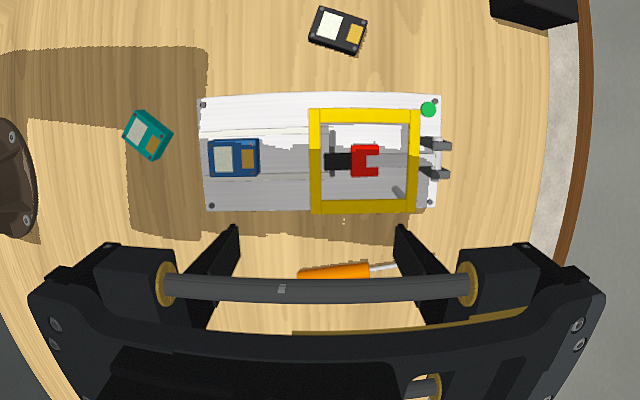

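The wrist picture shows these module-like things:
- The blue module in the channel at (234,158), with its brass patch towards the guard.
- A turquoise look-alike at (148,135).
- The black spare at (338,30).
- The blue tray, seen only in the scene view at (455,262).

I choose (234,158). The guard is at (364,160), and the red pad at (365,160) shows through its window.

```bash
cat > h.py <<'E'
import numpy as np,cv2
from scipy.spatial.transform import Rotation as Ro
def wray(c,s,uv):
    uv=np.atleast_2d(uv).astype(float)
    d=(uv-[c["cx"],c["cy"]])/c["fx"]; r=np.linalg.norm(d,axis=1,keepdims=True)
    v=np.hstack([np.sin(r)*d/np.maximum(r,1e-9),np.cos(r)])
    T=c["tool_from_camera"];R=Ro.from_euler('xyz',s["tcp_rot"]).as_matrix()
    o=R@T[:3,3]+s["eef_pos"]
    return o,v@T[:3,:3].T@R.T
def fray(c,uv):
    uv=np.atleast_2d(uv).astype(float)
    v=np.c_[(uv-[c["cx"],c["cy"]])/c["fx"],np.ones(len(uv))]
    return -c["R"].T@c["t"],v@c["R"]
def plane(o,v,z): return o+v*((z-o[2])/v[:,2:])
def proj(c,X): 
    p=np.atleast_2d(X)@c["R"].T+c["t"];return p[:,:2]/p[:,2:]*c["fx"]+[c["cx"],c["cy"]]
E
python3 - <<'E'
from h import *
import pickle
s,d=pickle.load(open("d0.pkl","rb"));c=d["wrist"]
hsv=cv2.cvtColor(c["frame"],cv2.COLOR_RGB2HSV)
print(wray(c,s,[[316,195]])[0])
def big(m,n):
    m=m.astype(np.uint8);k,l,st,ce=cv2.connectedComponentsWithStats(m)
    i=1+np.argmax(st[1:,4]);print(n,st[i],ce[i]);return l==i
h,S,V=[hsv[...,i].astype(int) for i in range(3)]
roi=np.zeros(h.shape,bool);roi[85:220,190:450]=1
for n,m,z in(("yellow",(abs(h-26)<5)&(S>200)&roi,80),("blue",(abs(h-107)<9)&(S>120)&roi,34),("red",((h<6)|(h>174))&(S>180)&roi,70)):
    b=big(m,n); cs,_=cv2.findContours(b.astype(np.uint8),0,2)
    ct=max(cs,key=cv2.contourArea)
    P=plane(*wray(c,s,ct[:,0]),z)[:,:2]
    print(n,cv2.minAreaRect(P.astype(np.float32)),cv2.boxPoints(cv2.minAreaRect(P.astype(np.float32))).round(1).tolist())
cr=c["frame"][85:225,190:460];cv2.imwrite("pics/crop0.png",cv2.resize(cr,None,fx=2.9,fy=2.9,interpolation=2)[:,:,::-1])
E
```

```text
[624.07781653  79.20005558 385.21874786]
yellow [ 309  108  112  107 4597] [363.32086143 159.75549271]
yellow ((672.9722900390625, 23.74691390991211), (112.7588882446289, 109.05397033691406), 0.9234694838523865) [[615.7000122070312, 77.4000015258789], [617.5, -31.700000762939453], [730.2000122070312, -29.899999618530273], [728.5, 79.19999694824219]]
blue [ 208  139   52   38 1037] [235.23047252 156.64802314]
blue ((525.2953491210938, 21.389366149902344), (44.235504150390625, 62.30906295776367), 89.62715148925781) [[494.0, -0.5], [556.2999877929688, -0.8999999761581421], [556.5999755859375, 43.29999923706055], [494.29998779296875, 43.70000076293945]]
red [351 145  28  32 673] [362.77711738 159.72065379]
red ((673.6806640625, 23.724327087402344), (28.378477096557617, 32.718875885009766), 1.3241294622421265) [[659.0999755859375, 39.79999923706055], [659.9000244140625, 7.0], [688.2000122070312, 7.699999809265137], [687.5, 40.400001525878906]]
```

View pics/crop0.png

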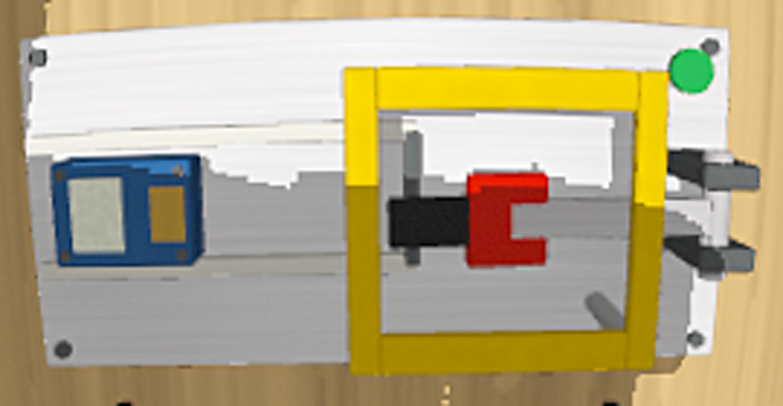

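Crop confirms it: the blue module lies in the channel with brass towards the guard. Its rear face is at x≈494. The fixture origin is at about (673, 23.7), yaw about 0.9°. I'll close the fingers, turn the jaws across the channel and go behind the module while still high.

Emit:
arm_command(
  deltas=[
    [[1,-0.12,0.017,0,-0.159],[1,-0.12,0.017,0,-0.159],[1,-0.12,0.017,0,-0.159],[1,-0.12,0.017,0,-0.159],[1,-0.12,0.017,0,-0.159],[1,-0.12,0.017,0,-0.159],[1,-0.12,0.017,0,-0.159],[1,-0.12,0.017,0,-0.159],[1,-0.12,0.017,0,-0.159],[1,-0.12,0.017,0,-0.159],[1,-0.12,0.017,0,-0.159],[1,-0.12,0.017,0,-0.159]],
  ],
)

```text
t: 1.15
eef_pos: [474.1, 21.1, 175.9]
tcp_rot: [-3.137, 0.003, 0.067]
ft_force: [-0.9, -0.3, -0.5]
opening: 0.215
```

Emit:
arm_command(
  deltas=[
    [[1,0.03,0,0,-0.06],[1,0,0,0,0],[1,0,0,0,0],[1,0,0,0,0]],
  ],
)

```text
t: 1.48
eef_pos: [474.6, 21.5, 176.0]
tcp_rot: [-3.137, 0.004, 0.014]
ft_force: [0.2, -0.4, 0.2]
opening: 0.009
```

```bash
python3 - <<'E'
from cell import env
from h import *
import pickle
s=env.state();c=env.read_camera("wrist");pickle.dump((s,c),open("d1.pkl","wb"))
cv2.imwrite("pics/w1.png",c["frame"][:,:,::-1]);print(s["eef_pos"],s["tcp_rot"],s["opening"],s["ft_force"])
hsv=cv2.cvtColor(c["frame"],cv2.COLOR_RGB2HSV);h,S,V=[hsv[...,i].astype(int) for i in range(3)]
for n,m,z in(("yellow",(abs(h-26)<5)&(S>200),80),("blue",(abs(h-107)<9)&(S>120),34),("red",((h<6)|(h>174))&(S>180),70)):
    cs,_=cv2.findContours(m.astype(np.uint8),0,2);ct=max(cs,key=cv2.contourArea)
    print(cv2.boundingRect(ct));P=plane(*wray(c,s,ct[:,0]),z)[:,:2].astype(np.float32);print(n,cv2.minAreaRect(P),cv2.boxPoints(cv2.minAreaRect(P)).round(1).tolist())
E
```

```text
[474.64814803  21.51256313 175.97255639] [-3.13700965  0.00423596  0.01366135] 0.009006682684404778 [ 0.21604262 -0.4056711   0.19414355]
(261, 0, 113, 45)
yellow ((638.7875366210938, 23.14680290222168), (47.152095794677734, 108.67864990234375), 0.7115845084190369) [[614.5, 77.19999694824219], [615.9000244140625, -31.5], [663.0, -30.899999618530273], [661.7000122070312, 77.80000305175781]]
(34, 165, 58, 77)
blue ((428.0043640136719, 421.7865905761719), (122.47299194335938, 117.02645874023438), 1.4965111017227173) [[365.29998779296875, 478.70001220703125], [368.29998779296875, 361.70001220703125], [490.70001220703125, 364.8999938964844], [487.70001220703125, 481.8999938964844]]
(25, 0, 60, 115)
red ((648.5462646484375, 375.4759826660156), (103.23709106445312, 159.02197265625), 78.56739807128906) [[560.4000244140625, 340.6000061035156], [716.2000122070312, 309.1000061035156], [736.7000122070312, 410.29998779296875], [580.7999877929688, 441.79998779296875]]
```

View pics/w1.png

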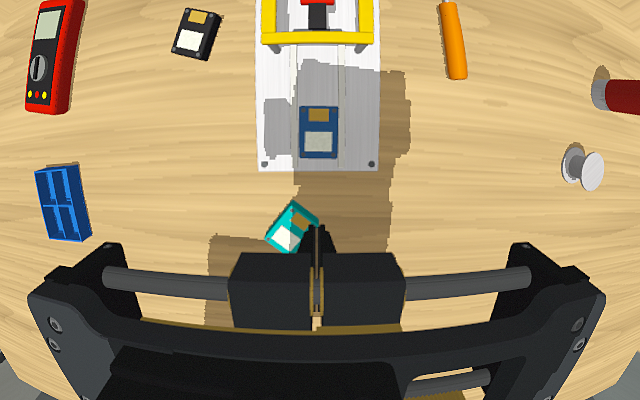

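Wrist view from behind the channel: blue module at (319,132), guard at the top (317,25), turquoise look-alike at (292,226), close to the fingertips at (317,230). I'll measure the blue and turquoise modules before going down.

```bash
python3 - <<'E'
from h import *
import pickle
s,c=pickle.load(open("d1.pkl","rb"));hsv=cv2.cvtColor(c["frame"],cv2.COLOR_RGB2HSV);h,S,V=[hsv[...,i].astype(int) for i in range(3)]
roi=np.zeros(h.shape,bool);roi[95:260,255:345]=1
for n,m,z in(("blue",(abs(h-107)<9)&(S>120)&roi,34),("turq",(abs(h-88)<8)&(S>120)&roi,26)):
    cs,_=cv2.findContours(m.astype(np.uint8),0,2);ct=max(cs,key=cv2.contourArea)
    P=plane(*wray(c,s,ct[:,0]),z)[:,:2].astype(np.float32);print(n,cv2.boundingRect(ct),cv2.boxPoints(cv2.minAreaRect(P)).round(1).tolist())
# lower edge of blue body (bottom z 8..34)
for z in(8,34):print(z,plane(*wray(c,s,[[319,158],[300,158],[338,158]]),z).round(1))
E
```

```text
blue (299, 106, 39, 52) [[494.70001220703125, 41.599998474121094], [495.20001220703125, -1.2000000476837158], [553.0, -0.5], [552.5999755859375, 42.29999923706055]]
turq (264, 200, 55, 54) [[360.8999938964844, 55.0], [413.70001220703125, 13.899999618530273], [442.0, 50.29999923706055], [389.20001220703125, 91.30000305175781]]
8 [[489.3  18.8   8. ]
 [489.   42.1   8. ]
 [489.7  -4.4   8. ]]
34 [[493.8  19.   34. ]
 [493.6  40.6  34. ]
 [494.2  -2.6  34. ]]
```

Emit:
arm_command(
  deltas=[
    [[1,0.01,0,-0.3,0],[1,0.005,0,-0.3,0],[1,0.0,0,-0.3,0],[1,0,0,-0.3,0],[1,0,0,-0.2,0],[1,0,0,0,0],[1,0,0,0,0]],
  ],
)

```text
t: 2.12
eef_pos: [478.5, 21.1, 31.8]
tcp_rot: [-3.138, -0.001, 0.023]
ft_force: [0.4, -0.3, -0.0]
opening: 0.005
```

Emit:
arm_command(
  deltas=[
    [[1,-0.02,0,-0.1,0],[1,0,0,-0.06,0],[1,0,0,0,0],[1,0,0,0,0]],
  ],
)

```text
t: 2.45
eef_pos: [478.9, 20.9, 18.8]
tcp_rot: [-3.138, -0.006, 0.025]
ft_force: [-0.1, -0.1, 0.1]
opening: 0.005
```

Emit:
arm_command(
  deltas=[
    [[1,0,0,-0.04,0],[1,0.04,0,0,0],[1,0.06,0,0,0],[1,0.06,0.001,0,0],[1,0.06,0.001,0,0],[1,0.06,0.001,0,0],[1,0.06,0.001,0,0],[1,0.06,0.001,0,0],[1,0.06,0.001,0,0],[1,0.06,0.001,0,0]],
  ],
)

```text
t: 3.28
eef_pos: [538.0, 21.6, 17.6]
tcp_rot: [-3.139, -0.011, 0.026]
ft_force: [0.1, -1.0, -0.1]
opening: 0.004
```

Emit:
arm_command(
  deltas=[
    [[1,0.04,0.001,0,0],[1,0.04,0,0,0],[1,0.03,0,0,0],[1,0.03,0,0,0],[1,0.02,0,0,0],[1,0.02,0,0,0],[1,0.02,0,0,0]],
  ],
)

```text
t: 3.87
eef_pos: [560.7, 21.7, 17.2]
tcp_rot: [-3.139, -0.01, 0.026]
ft_force: [-0.3, -0.2, 0.2]
opening: 0.003
```

```bash
python3 - <<'E'
from cell import env
import cv2,pickle
s=env.state();print(s["eef_pos"],s["ft_force"])
c=env.read_camera("wrist");d=env.read_camera("side")
pickle.dump((s,c,d),open("d2.pkl","wb"))
cv2.imwrite("pics/w2.png",c["frame"][:,:,::-1])
cv2.imwrite("pics/s2.png",cv2.resize(d["frame"][140:270,230:430],None,fx=4,fy=4)[:,:,::-1])
E
```

```text
[560.65290361  21.73548087  17.18775549] [-0.33710269 -0.17703133  0.17606594]
```

View pics/w2.png

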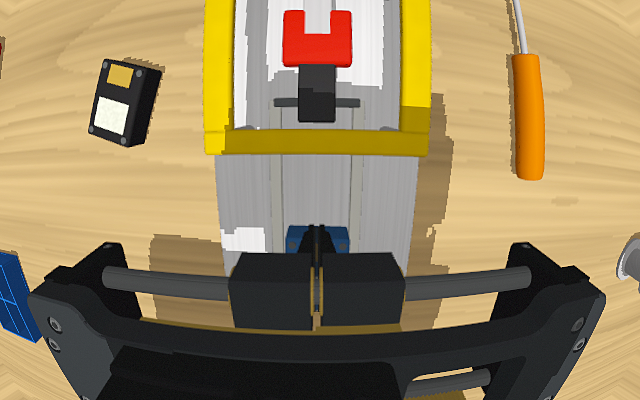

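View pics/s2.png

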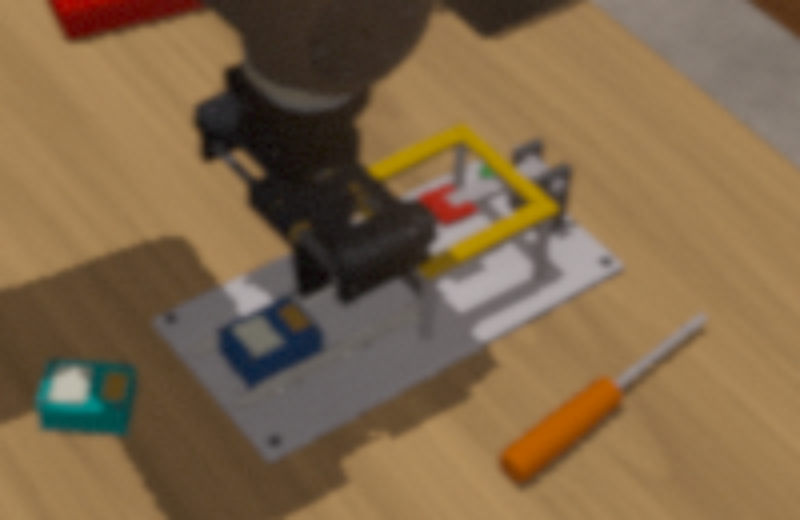

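The side view seems to show the module still at its starting place (crop 270,340) with the gripper ahead of it. Checking with projections before moving again.

```bash
python3 - <<'E'
from h import *
import pickle
s,c,d=pickle.load(open("d2.pkl","rb"))
for n,X in(("tcp",s["eef_pos"]),("mod start",[524,21,34]),("mod home",[609,22,34]),("mod exp",[600,22,34]),("guard c",[673,23.7,80]),("turq",[402,52,26])):
    p=proj(d,X)[0];print(n,p.round(1),"crop",((p-[230,140])*4).round())
print(env.state()["t"] if 0 else "")
s0,d0=pickle.load(open("d0.pkl","rb"))
for nm,f in(("before",d0["side"]["frame"]),("now",d["frame"])):
    hsv=cv2.cvtColor(f,cv2.COLOR_RGB2HSV).astype(int);m=(abs(hsv[...,0]-107)<10)&(hsv[...,1]>120);m[:200]=0;m[:,:270]=0;m[250:]=0;m[:,350:]=0
    ys,xs=np.nonzero(m);print(nm,xs.min(),xs.max(),ys.min(),ys.max(),len(xs),xs.mean(),ys.mean())
E
```

```text
tcp [307.3 219.8] crop [309. 319.]
mod start [296.2 221.5] crop [265. 326.]
mod home [321.6 208.6] crop [366. 275.]
mod exp [318.9 209.9] crop [356. 280.]
guard c [340.4 187.7] crop [442. 191.]
turq [251.4 235.2] crop [ 85. 381.]

before 286 309 216 235 148 297.3445945945946 227.36486486486487
now 286 309 216 235 148 297.3716216216216 227.35135135135135
```

```bash
python3 - <<'E'
from h import *
import pickle
s,c,d=pickle.load(open("d2.pkl","rb"))
cv2.imwrite("pics/w2c.png",cv2.resize(c["frame"][200:300,230:400],None,fx=4.5,fy=4.5,interpolation=0)[:,:,::-1])
cv2.imwrite("pics/s2c.png",cv2.resize(d["frame"][170:245,270:360],None,fx=8,fy=8,interpolation=0)[:,:,::-1])
for px in([318,226],[287,250],[350,250],[317,228]):
    for z in (8,17,34):print(px,z,plane(*wray(c,s,[px]),z).round(1))
E
```

```text
[318, 226] 8 [[551.7  19.9   8. ]]
[318, 226] 17 [[555.3  20.   17. ]]
[318, 226] 34 [[562.   20.3  34. ]]
[287, 250] 8 [[530.9  43.4   8. ]]
[287, 250] 17 [[535.3  42.5  17. ]]
[287, 250] 34 [[543.7  40.9  34. ]]
[350, 250] 8 [[532.2  -5.4   8. ]]
[350, 250] 17 [[536.5  -4.3  17. ]]
[350, 250] 34 [[544.8  -2.   34. ]]
[317, 228] 8 [[550.1  20.6   8. ]]
[317, 228] 17 [[553.7  20.7  17. ]]
[317, 228] 34 [[560.6  20.9  34. ]]
```

View pics/w2c.png

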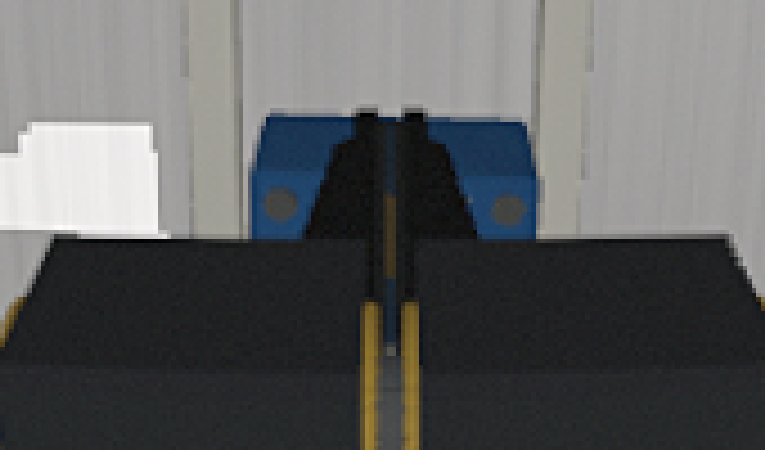

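View pics/s2c.png

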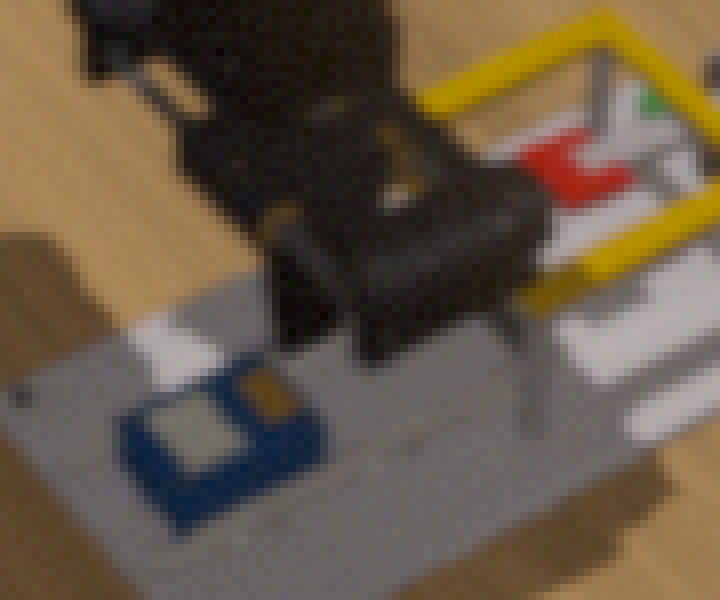

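```bash
python3 - <<'E'
from h import *
import pickle
s0,d0=pickle.load(open("d0.pkl","rb"));d=d0["side"]
im=cv2.resize(d["frame"][90:200,270:400],None,fx=6,fy=6,interpolation=0)[:,:,::-1].copy()
for dx in(-47.5,47.5):
  for z in (0,20,40,60):
    p=(proj(d,s0["eef_pos"]+[dx,0,z])[0]-[270,90])*6;print(dx,z,p.round());cv2.circle(im,tuple(int(v) for v in p),3,(0,255,0),-1)
cv2.imwrite("pics/s0c.png",im)
s,c,d=pickle.load(open("d2.pkl","rb"))
im=cv2.resize(d["frame"][150:245,260:370],None,fx=7,fy=7,interpolation=0)[:,:,::-1].copy()
for z in (0,20,40,60):
    p=(proj(d,s["eef_pos"]+[0,0,z])[0]-[260,150])*7;cv2.circle(im,tuple(int(v) for v in p),3,(0,255,0),-1)
cv2.imwrite("pics/s2d.png",im)
print("cam",(-d["R"].T@d["t"]).round())
E
```

```text
-47.5 0 [284. 537.]
-47.5 20 [284. 501.]
-47.5 40 [285. 465.]
-47.5 60 [285. 427.]
47.5 0 [465. 454.]
47.5 20 [468. 419.]
47.5 40 [471. 382.]
47.5 60 [474. 345.]
cam [ 115. -661.  929.]
```

View pics/s0c.png

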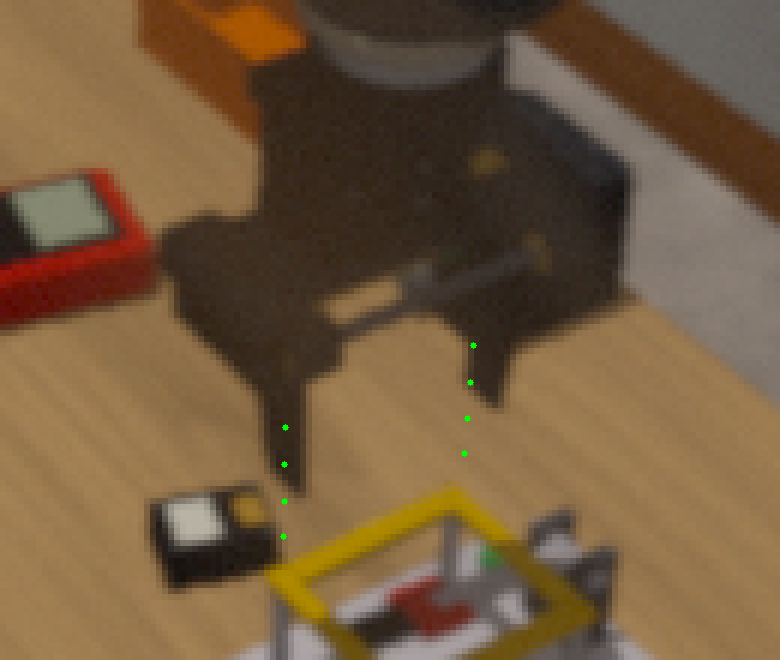

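View pics/s2d.png

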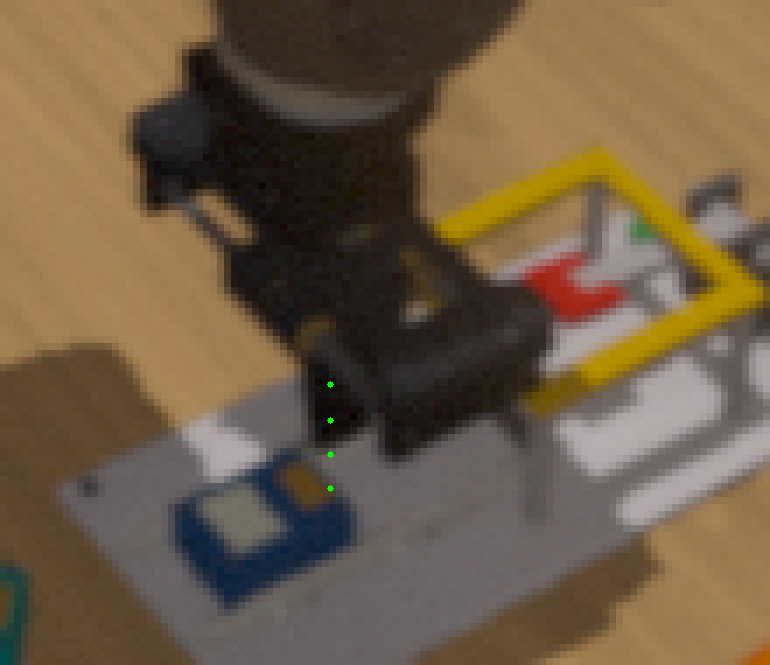

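```bash
python3 - <<'E'
from h import *
import pickle
s,c,d=pickle.load(open("d2.pkl","rb"))
e=s["eef_pos"]
for o in([-37,-90,78],[37,-90,78],[-37,-90,100],[37,-90,100],[-37,90,78],[-37,90,100],[-10,-12,25],[-10,12,25]):
    print(o,((proj(d,e+o)[0]-[260,150])*7).round())
# fingertip via side camera in initial open pose: s0c pixels
s0,d0=pickle.load(open("d0.pkl","rb"))
for u in([297,492],[497,405]):
    o,v=fray(d0["side"],[[270+u[0]/6,90+u[1]/6]])
    P=o+v*((s0["eef_pos"][1]-10-o[1])/v[:,1:2]);print("tip",P.round(1)," with y=eef-10;")
d=d0["scene"];im=cv2.resize(d["frame"][110:200,250:360],None,fx=7,fy=7,interpolation=0)[:,:,::-1].copy()
for dx in(-47.5,47.5):
  for z in(0,20,40,60):
    p=(proj(d,s0["eef_pos"]+[dx,0,z])[0]-[250,110])*7;cv2.circle(im,tuple(int(v) for v in p),3,(0,255,0),-1)
cv2.imwrite("pics/c0c.png",im)
E
```

```text
[-37, -90, 78] [382. 542.]
[37, -90, 78] [548. 458.]
[-37, -90, 100] [382. 502.]
[37, -90, 100] [551. 417.]
[-37, 90, 78] [125. 253.]
[-37, 90, 100] [122. 212.]
[-10, -12, 25] [326. 476.]
[-10, 12, 25] [293. 438.]
tip [[576.5 -10.  212.1]]  with y=eef-10;
tip [[679.3 -10.  210.5]]  with y=eef-10;
```

View pics/c0c.png

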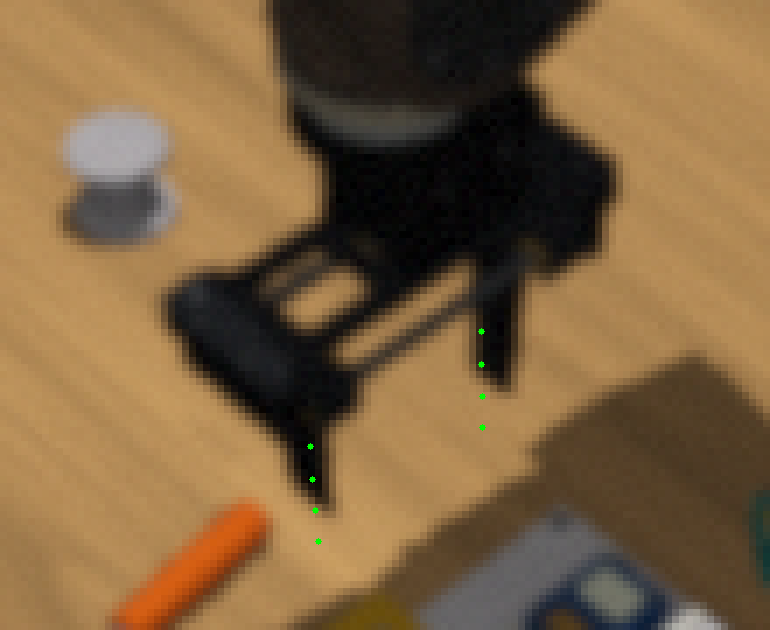

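Both fixed cameras agree: the fingertips really end about 25 mm above the reported TCP. In the initial pose they measure z≈204 against a reported 179. The fingers therefore passed over the module and it hasn't moved. From here I'll take tip z ≈ reported z + 25 and approach guarded by force. First I'll rise, go back behind the module and go down again.

Emit:
arm_command(
  deltas=[
    [[1,0,0,0.2,0],[1,-0.1,0,0.1,0],[1,-0.2,0,0,0],[1,-0.2,0,0,0],[1,-0.2,0,0,0],[1,-0.1,0,0,0],[1,0,0,0,0],[1,0,0,0,0]],
  ],
)

```text
t: 4.63
eef_pos: [472.7, 22.0, 49.0]
tcp_rot: [-3.139, -0.01, 0.026]
ft_force: [0.0, -0.9, 0.1]
opening: 0.006
```

Emit:
arm_command(
  deltas=[
    [[1,0.02,-0.005,-0.2,0],[1,0,-0.005,-0.2,0],[1,0,0,-0.08,0],[1,0,0,0,0],[1,0,0,0,0]],
  ],
)

```text
t: 5.05
eef_pos: [477.7, 20.8, 0.7]
tcp_rot: [-3.139, -0.015, 0.026]
ft_force: [-0.6, 0.8, -0.7]
opening: 0.006
```

```bash
cat > snap.py <<'E'
from cell import env
from h import *
import pickle,sys
n=sys.argv[1]
s=env.state();print(s["t"],s["eef_pos"],s["ft_force"])
d=env.read_camera("side");c=env.read_camera("wrist")
pickle.dump((s,c,d),open(n+".pkl","wb"))
im=cv2.resize(d["frame"][150:245,260:370],None,fx=4,fy=4,interpolation=2)[:,:,::-1]
w=cv2.resize(c["frame"],None,fx=.6,fy=.6)[:,:,::-1] if len(sys.argv)<3 else c["frame"][80:320,180:500,::-1]
H=max(im.shape[0],w.shape[0]);o=np.zeros((H,im.shape[1]+w.shape[1],3),np.uint8);o[:im.shape[0],:im.shape[1]]=im;o[:w.shape[0],im.shape[1]:]=w
cv2.imwrite(f"pics/{n}.png",o[:, :800])
E
python3 snap.py n3 1
```

```text
5.05 [477.65787562  20.75507787   0.71523807] [-0.6420809   0.82043427 -0.71150888]
```

View pics/n3.png

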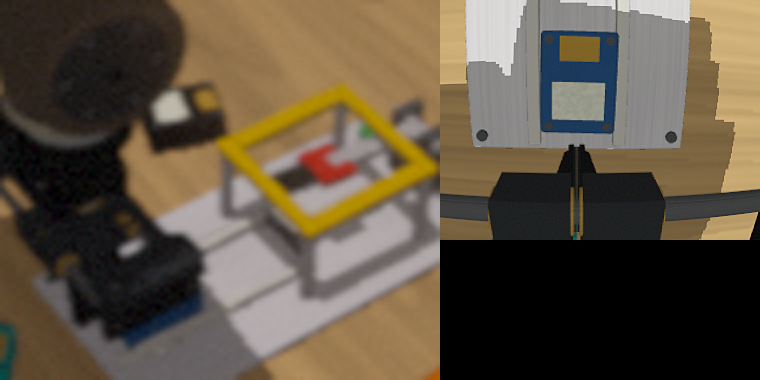

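The fingertips (wrist 317,227) are now just behind the module's rear face (about row 212), in the channel. I'll go a bit lower and push gently.

Emit:
arm_command(
  deltas=[
    [[1,0,0,-0.06,0],[1,0,0,-0.02,0],[1,0.04,0,0,0],[1,0.04,0,0,0],[1,0.04,0,0,0],[1,0.04,0,0,0],[1,0,0,0,0]],
  ],
)

```text
t: 5.73
eef_pos: [496.6, 20.7, -5.4]
tcp_rot: [-3.14, -0.019, 0.026]
ft_force: [0.4, -0.9, -0.4]
opening: 0.006
```

```bash
python3 snap.py n4 1
```

```text
5.7333 [496.62428706  20.74219117  -5.38708561] [ 0.38617476 -0.91903422 -0.38300967]
```

View pics/n4.png

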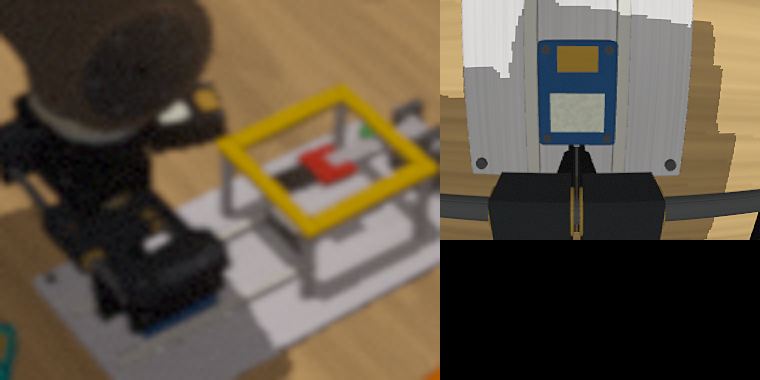

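```bash
python3 - <<'E'
from h import *
import pickle
for n in("n3","n4"):
    s,c,d=pickle.load(open(n+".pkl","rb"));hsv=cv2.cvtColor(c["frame"],cv2.COLOR_RGB2HSV).astype(int)
    m=((abs(hsv[...,0]-107)<9)&(hsv[...,1]>120));m[:85]=0;m[240:]=0;m[:,:270]=0;m[:,365:]=0
    cs,_=cv2.findContours(m.astype(np.uint8),0,2);ct=max(cs,key=cv2.contourArea);print(cv2.boundingRect(ct))
    P=plane(*wray(c,s,ct[:,0]),34)[:,:2].astype(np.float32);print(s["eef_pos"][0],cv2.boxPoints(cv2.minAreaRect(P)).round(1).tolist())
E
```

```text
(281, 111, 77, 102)
477.65787562363056 [[494.1000061035156, 41.79999923706055], [494.20001220703125, -1.100000023841858], [553.0999755859375, -0.8999999761581421], [553.0, 41.900001525878906]]
(278, 120, 79, 106)
496.6242870622655 [[506.70001220703125, 42.20000076293945], [507.5, -1.0], [567.7000122070312, 0.10000000149011612], [566.9000244140625, 43.20000076293945]]
```

The module's rear face is now at 507 with the TCP at 496.6, so the module is being pushed. Home should come at TCP x≈568.

Emit:
arm_command(
  deltas=[
    [[1,0.04,0,0,0],[1,0.05,0.001,0,0],[1,0.05,0.001,0,0],[1,0.05,0.001,0,0],[1,0.05,0.001,0,0],[1,0.05,0.001,0,0],[1,0.05,0.001,0,0],[1,0.05,0.001,0,0],[1,0.05,0.001,0,0],[1,0.05,0.001,0,0],[1,0.04,0,0,0],[1,0.03,0,0,0]],
  ],
)

```text
t: 6.83
eef_pos: [556.6, 21.9, -5.5]
tcp_rot: [-3.14, -0.017, 0.026]
ft_force: [-2.6, -1.1, 0.2]
opening: 0.002
```

Emit:
arm_command(
  deltas=[
    [[1,0.02,0,0,0],[1,0.02,0,0,0],[1,0.02,0,0,0],[1,0.02,0,0,0],[1,0.02,0,0,0]],
  ],
)

```text
t: 7.25
eef_pos: [567.3, 22.0, -5.5]
tcp_rot: [-3.14, -0.016, 0.026]
ft_force: [-1.2, -0.4, 0.7]
opening: 0.007
```

```bash
python3 snap.py n5 1
```

```text
7.25 [567.27329125  21.99636512  -5.51499142] [-1.23081983 -0.38816824  0.74695487]
```

View pics/n5.png

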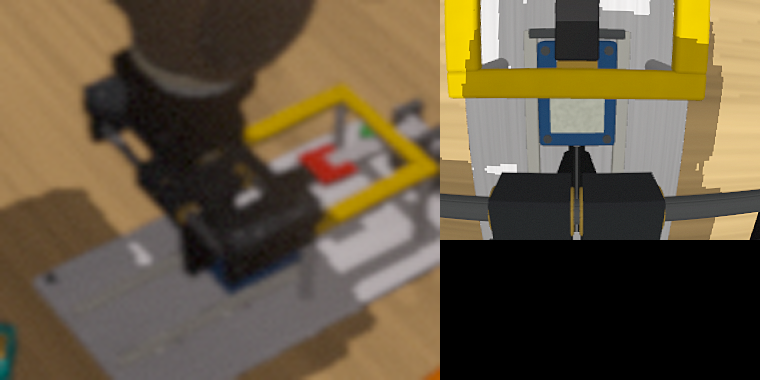

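The module front (crop row 40) almost touches the stop bar (row 34). I'll push on in small steps until the force rises.

Emit:
arm_command(
  deltas=[
    [[1,0.02,0,0,0],[1,0.02,0,0,0],[1,0.02,0,0,0],[1,0.02,0,0,0]],
  ],
)

```text
t: 7.68
eef_pos: [568.5, 22.3, -5.9]
tcp_rot: [-3.138, -0.001, 0.027]
ft_force: [-10.5, -2.0, 8.5]
opening: 0.005
```

The force rose to -10.5 N at TCP 568.5, which is where home was expected. I'll back off and check.

Emit:
arm_command(
  deltas=[
    [[1,0,0,0,0],[1,0,0,0,0],[1,-0.1,0,0,0],[1,-0.15,0,0,0],[1,0,0,0.1,0],[1,0,0,0.2,0],[1,0,0,0.3,0],[1,0,0,0.3,0],[1,0,0,0.3,0],[1,0,0,0.1,0],[1,0,0,0,0],[1,0,0,0,0]],
  ],
)

```text
t: 8.68
eef_pos: [549.1, 21.9, 135.7]
tcp_rot: [-3.139, -0.011, 0.026]
ft_force: [-0.6, 0.3, 0.2]
opening: 0.001
```

```bash
python3 snap.py n6; python3 - <<'E'
from h import *
import pickle
s,c,d=pickle.load(open("n6.pkl","rb"))
cv2.imwrite("pics/w6.png",c["frame"][:,:,::-1])
E
```

```text
8.6833 [549.07654235  21.92110882 135.67627634] [-0.58313414  0.33625887  0.24223336]
```

View pics/w6.png

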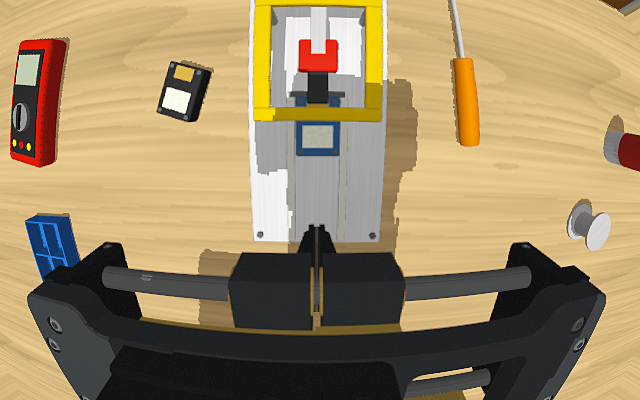

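The module (319,138) is up against the stop bar (318,95), partly under the guard. I'll measure its rear edge, the window and the pad.

```bash
python3 - <<'E'
from h import *
import pickle
s,c,d=pickle.load(open("n6.pkl","rb"));hsv=cv2.cvtColor(c["frame"],cv2.COLOR_RGB2HSV);h,S,V=[hsv[...,i].astype(int) for i in range(3)]
roi=np.zeros(h.shape,bool);roi[0:200,245:395]=1
def P(ct,z):return plane(*wray(c,s,ct),z)[:,:2].astype(np.float32)
m=(abs(h-107)<9)&(S>120)&roi
ys,xs=np.nonzero(m);r=ys.max();print("blue rows",ys.min(),r,"rear z34",P([[319,r+.5]],34),"z8",P([[319,r+.5]],8))
m=(abs(h-26)<5)&(S>200)&roi
ys,xs=np.nonzero(m);yr=ys[ys>60];print("front bar rows",[ (r_,(m[r_].sum())) for r_ in range(98,126)])
print("outer cols at row 115:",np.nonzero(m[115])[0][[0,-1]],P([[np.nonzero(m[115])[0][0],115],[np.nonzero(m[115])[0][-1],115]],80))
row=np.nonzero(m[60])[0];print("row60",row.min(),row.max());g=np.diff(row);i=np.argmax(g);print("window y",P([[row[i]+.5,60],[row[i+1]-.5,60]],80))
m=((h<6)|(h>174))&(S>150)&roi;cs,_=cv2.findContours(m.astype(np.uint8),0,2);ct=max(cs,key=cv2.contourArea);print("red",cv2.boundingRect(ct));
for z in(70,74):print(z,cv2.boxPoints(cv2.minAreaRect(P(ct[:,0],z))).round(1).tolist())
E
```

```text
blue rows 97 155 rear z34 [[579.3646    19.868542]] z8 [[575.485     19.593613]]
front bar rows [(98, np.int64(33)), (99, np.int64(33)), (100, np.int64(33)), (101, np.int64(33)), (102, np.int64(33)), (103, np.int64(33)), (104, np.int64(33)), (105, np.int64(33)), (106, np.int64(33)), (107, np.int64(87)), (108, np.int64(115)), (109, np.int64(127)), (110, np.int64(127)), (111, np.int64(127)), (112, np.int64(128)), (113, np.int64(128)), (114, np.int64(128)), (115, np.int64(127)), (116, np.int64(127)), (117, np.int64(127)), (118, np.int64(127)), (119, np.int64(127)), (120, np.int64(73)), (121, np.int64(21)), (122, np.int64(0)), (123, np.int64(0)), (124, np.int64(0)), (125, np.int64(0))]
outer cols at row 115: [254 380] [[620.32654   76.53336 ]
 [623.1446   -30.542997]]
row60 254 382
window y [[667.6364    64.03245 ]
 [669.7236   -15.603349]]
red (298, 40, 40, 33)
70 [[659.0999755859375, 7.0], [688.2000122070312, 6.800000190734863], [688.4000244140625, 40.29999923706055], [659.2999877929688, 40.5]]
74 [[658.5999755859375, 7.199999809265137], [687.2999877929688, 7.099999904632568], [687.5, 40.099998474121094], [658.7999877929688, 40.20000076293945]]
```

The rear face is at x = 579.4, against 579 expected at home. The window spans about x 628–718, y -16 to 64, with the pad centre at (673, 23.7). I'll move over it at safe height.

Emit:
arm_command(
  deltas=[
    [[1,0.15,0.002,0,0],[1,0.25,0.002,0,0],[1,0.25,0.002,0,0],[1,0.25,0.003,0,0],[1,0.12,0.003,0,0],[1,0.05,0,0,0],[1,0,0,0,0],[1,0,0,0,0],[1,0,0,0,0]],
  ],
)

```text
t: 9.53
eef_pos: [654.6, 23.5, 122.5]
tcp_rot: [-3.137, 0.01, 0.026]
ft_force: [-0.2, -0.3, 0.5]
opening: 0.007
```

Emit:
arm_command(
  deltas=[
    [[1,0.14,0,0,0],[1,0.02,0,0,0],[1,0,0,0,0],[1,0,0,0,0],[1,0,0,0,0]],
  ],
)

```text
t: 9.95
eef_pos: [667.0, 23.6, 122.4]
tcp_rot: [-3.137, 0.012, 0.026]
ft_force: [1.0, 0.0, -0.4]
opening: 0.005
```

```bash
python3 snap.py n7; python3 - <<'E'
from h import *
import pickle
s,c,d=pickle.load(open("n7.pkl","rb"))
im=cv2.resize(d["frame"][130:230,270:390],None,fx=6,fy=6)[:,:,::-1].copy()
for z in(25,0,75-s["eef_pos"][2]):
    p=(proj(d,s["eef_pos"]+[0,0,z])[0]-[270,130])*6;cv2.circle(im,tuple(int(v) for v in p),3,(0,255,0),-1)
cv2.imwrite("pics/s7.png",im)
E
```

```text
9.95 [667.04264321  23.5958782  122.42781669] [ 0.98903644  0.01840625 -0.35969433]
```

View pics/s7.png

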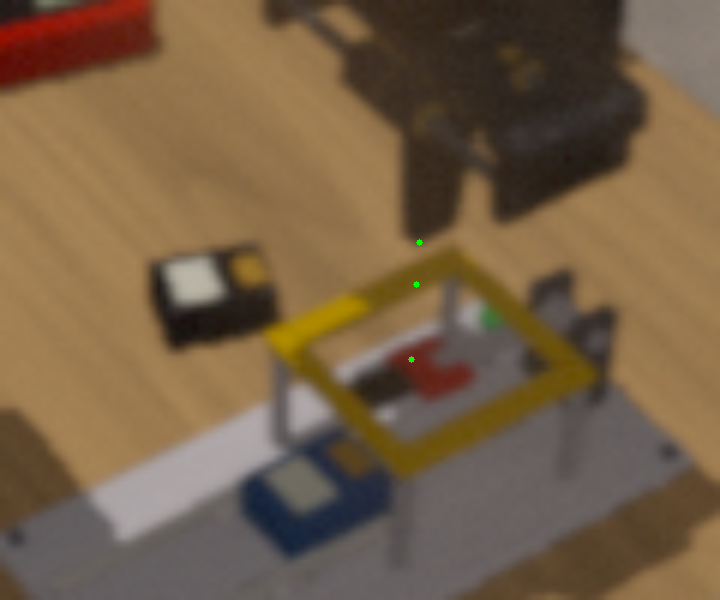

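The fingertip (430,238) matches the +25 mm mark and its projection falls inside the window, slightly short of the pad centre. I'll shift +4 mm and descend in stages.

Emit:
arm_command(
  deltas=[
    [[1,0.04,0,0,0],[1,0,0,-0.15,0],[1,0,0,-0.15,0],[1,0,0,-0.1,0],[1,0,0,0,0],[1,0,0,0,0]],
  ],
)

```text
t: 10.55
eef_pos: [672.2, 23.5, 82.7]
tcp_rot: [-3.137, 0.009, 0.026]
ft_force: [-0.3, 0.0, -0.5]
opening: 0.002
```

```bash
cat > v.py <<'E'
from h import *
import pickle,sys
s,c,d=pickle.load(open(sys.argv[1]+".pkl","rb"))
im=cv2.resize(d["frame"][140:230,290:390],None,fx=5,fy=5)[:,:,::-1];w=c["frame"][150:270,260:370,::-1];w=cv2.resize(w,None,fx=2.7,fy=2.7)
o=np.zeros((450,500+w.shape[1],3),np.uint8);o[:,:500]=im;o[:w.shape[0],500:]=w
cv2.imwrite(f"pics/{sys.argv[1]}v.png",o)
E
python3 snap.py n8;python3 v.py n8
```

```text
10.55 [672.22226261  23.52021669  82.6988293 ] [-0.3254281   0.03440538 -0.48227264]
```

View pics/n8v.png

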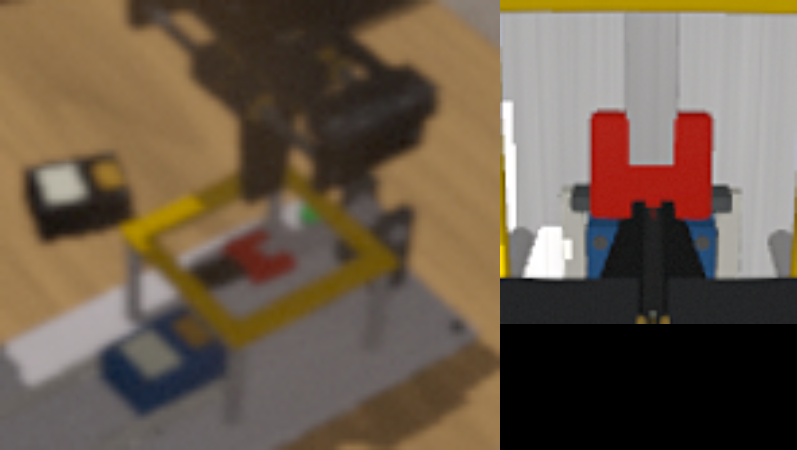

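The red pad is notched on its far half, where the lever arm sits, and the closed tips are narrow. So I'll press the solid half nearer the nose, at x≈664.

Emit:
arm_command(
  deltas=[
    [[1,-0.07,0,0,0],[1,0,0,-0.08,0],[1,0,0,-0.08,0],[1,0,0,-0.04,0],[1,0,0,0,0]],
  ],
)

```text
t: 11.07
eef_pos: [665.2, 23.5, 63.5]
tcp_rot: [-3.138, 0.006, 0.026]
ft_force: [-0.4, -0.5, -0.5]
opening: 0.005
```

```bash
python3 snap.py n9;python3 v.py n9
```

```text
11.0667 [665.2196167   23.51730503  63.45872092] [-0.36641147 -0.53235886 -0.48003371]
```

View pics/n9v.png

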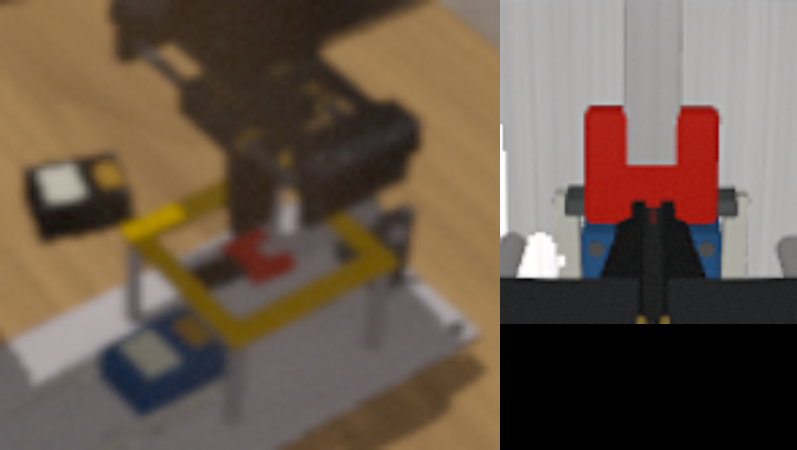

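Tips are over the solid half of the pad, well inside the window. Going down slowly.

Emit:
arm_command(
  deltas=[
    [[1,0,0,-0.04,0],[1,0,0,-0.04,0],[1,0,0,-0.03,0],[1,0,0,-0.03,0],[1,0,0,-0.03,0]],
  ],
)

```text
t: 11.58
eef_pos: [666.3, 23.5, 46.5]
tcp_rot: [-3.138, 0.003, 0.026]
ft_force: [0.0, 0.2, -0.3]
opening: 0.004
```

Emit:
arm_command(
  deltas=[
    [[1,-0.01,0,-0.03,0],[1,0,0,-0.03,0],[1,0,0,-0.03,0],[1,0,0,-0.03,0]],
  ],
)

```text
t: 11.92
eef_pos: [664.6, 23.5, 33.2]
tcp_rot: [-3.138, 0.005, 0.026]
ft_force: [-3.5, -0.7, 3.7]
opening: 0.004
```

Emit:
arm_command(
  deltas=[
    [[1,0,0,-0.03,0],[1,0,0,-0.03,0],[1,0,0,-0.02,0],[1,0,0,-0.02,0]],
  ],
)

```text
t: 12.25
eef_pos: [664.2, 23.4, 22.4]
tcp_rot: [-3.138, 0.005, 0.026]
ft_force: [-1.8, -0.3, 3.8]
opening: 0.001
```

Emit:
arm_command(
  deltas=[
    [[1,0,0,-0.02,0],[1,0,0,-0.02,0],[1,0,0,-0.02,0]],
  ],
)

```text
t: 12.5
eef_pos: [664.5, 23.4, 16.0]
tcp_rot: [-3.138, 0.005, 0.026]
ft_force: [-1.3, -0.3, 4.2]
opening: 0.007
```

```bash
python3 snap.py n10;python3 v.py n10
```

```text
12.5 [664.45236065  23.44470859  16.00051725] [-1.25063749 -0.32754644  4.17870089]
```

View pics/n10v.png

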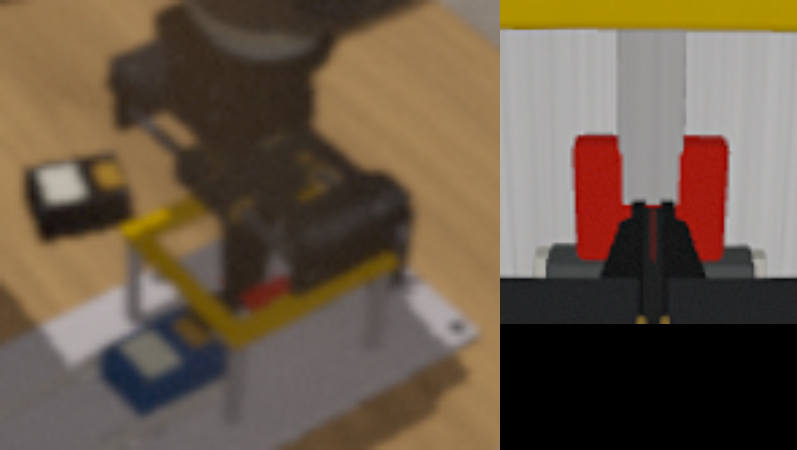

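Emit:
arm_command(
  deltas=[
    [[1,0,0,-0.02,0],[1,0,0,-0.015,0]],
  ],
)

```text
t: 12.77
eef_pos: [664.8, 23.5, 15.0]
tcp_rot: [-3.138, 0.004, 0.026]
ft_force: [-10.5, 0.1, 23.0]
opening: 0.005
```

The force jumped to 23 N at TCP z = 15, which is the hard stop. I'll hold briefly, then lift straight up.

Emit:
arm_command(
  deltas=[
    [[1,0,0,0,0],[1,0,0,0,0],[1,0,0,0,0]],
  ],
)

```text
t: 13.02
eef_pos: [665.1, 23.5, 16.2]
tcp_rot: [-3.138, 0.002, 0.026]
ft_force: [-0.3, 0.3, -0.9]
opening: 0.005
```

Emit:
arm_command(
  deltas=[
    [[1,0,0,0.08,0],[1,0,0,0.12,0],[1,0,0,0.15,0],[1,0,0,0.2,0],[1,0,0,0.3,0],[1,0,0,0.3,0],[1,-0.05,0,0.2,0],[1,-0.2,0,0.0,0],[1,-0.2,0,0,0],[1,-0.1,0,0,0],[1,0,0,0,0],[1,0,0,0,0]],
  ],
)

```text
t: 14.02
eef_pos: [608.9, 23.4, 166.7]
tcp_rot: [-3.139, -0.005, 0.026]
ft_force: [1.1, 0.4, -0.2]
opening: -0.0
```

```bash
python3 snap.py n11; python3 - <<'E'
from h import *
import pickle
s,c,d=pickle.load(open("n11.pkl","rb"))
w=cv2.resize(c["frame"][0:200,230:410],None,fx=2.2,fy=2.2);i=cv2.resize(d["frame"][160:250,280:380],None,fx=4,fy=4)
o=np.zeros((440,800,3),np.uint8);o[:440,:396]=w;o[:360,400:]=i
cv2.imwrite("pics/f.png",o[:,:,::-1])
hsv=cv2.cvtColor(c["frame"],cv2.COLOR_RGB2HSV);h,S,V=[hsv[...,i].astype(int) for i in range(3)]
roi=np.zeros(h.shape,bool);roi[0:200,245:395]=1
P=lambda ct,z:plane(*wray(c,s,ct),z)[:,:2].astype(np.float32)
ys,xs=np.nonzero((abs(h-107)<9)&(S>120)&roi);print("rear",P([[xs.mean(),ys.max()+.5]],34))
m=((h<6)|(h>174))&(S>150)&roi;cs,_=cv2.findContours(m.astype(np.uint8),0,2);ct=max(cs,key=cv2.contourArea);print(cv2.boundingRect(ct))
for z in(45,50,55,74):print(z,cv2.minAreaRect(P(ct[:,0],z)))
E
```

```text
14.0167 [608.88529489  23.44285241 166.73775338] [ 1.07427424  0.37710987 -0.23286039]
rear [[582.8559    21.422573]]
(302, 106, 32, 29)
45 ((673.3292236328125, 23.822410583496094), (29.746036529541016, 32.61859893798828), 1.1611032485961914)
50 ((673.5303955078125, 23.83379364013672), (29.292863845825195, 32.12165832519531), 1.1611038446426392)
55 ((673.7315673828125, 23.84517478942871), (28.83969497680664, 31.624713897705078), 1.1611135005950928)
74 ((674.4962158203125, 23.88843536376953), (27.117637634277344, 29.736331939697266), 1.1611061096191406)
```

View pics/f.png

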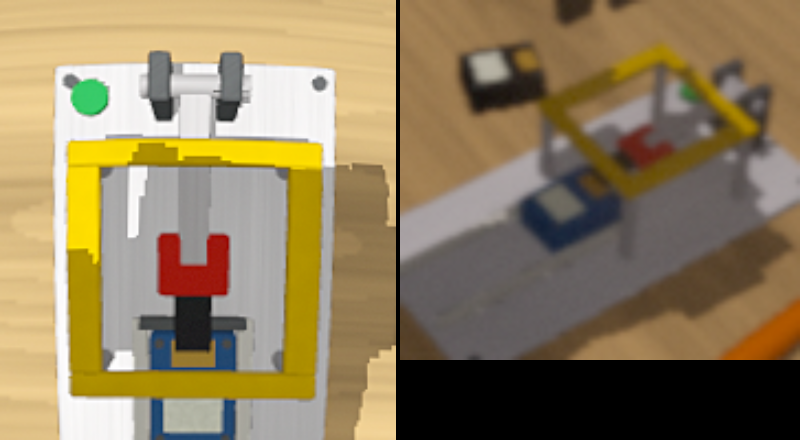

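The pad's size fits z≈45–50, so the lever is down with its nose over the brass patch. The rear-edge value was cut off by my mask, so I'll re-measure.

```bash
python3 - <<'E'
from h import *
import pickle
s,c,d=pickle.load(open("n11.pkl","rb"))
hsv=cv2.cvtColor(c["frame"],cv2.COLOR_RGB2HSV);h,S,V=[hsv[...,i].astype(int) for i in range(3)]
m=(abs(h-107)<9)&(S>120);m[:170]=0;m[224:]=0;m[:,:285]=0;m[:,350:]=0
ys,xs=np.nonzero(m);print(ys.max());xs2=xs[ys==ys.max()-2];print(xs2.min(),xs2.max(),plane(*wray(c,s,[[xs2.min(),ys.max()+.5],[xs2.max(),ys.max()+.5]]),34))
# stop top face near edge
f=c["frame"];print([f[r,296].tolist() for r in range(140,156)])
for r in range(142,156,1):print(r,plane(*wray(c,s,[[296,r]]),22)[0,0].round(1),end=' ')
# front edge of module top
col=[r for r in range(140,170) if (abs(h[r,304]-107)<9)&(S[r,304]>120)];print("\nfront row",col[:1],plane(*wray(c,s,[[304,col[0]-.5]]),34))
E
```

```text
202
299 335 [[578.67713553  42.58048887  34.        ]
 [579.77839054   1.19852194  34.        ]]
[[171, 170, 170], [175, 173, 173], [172, 171, 169], [118, 116, 116], [61, 61, 61], [63, 66, 66], [70, 74, 72], [68, 71, 72], [65, 67, 70], [66, 67, 67], [154, 152, 144], [151, 149, 140], [150, 149, 139], [152, 151, 140], [154, 153, 141], [157, 154, 143]]
142 646.8 143 645.7 144 644.5 145 643.4 146 642.2 147 641.1 148 639.9 149 638.8 150 637.6 151 636.4 152 635.3 153 634.1 154 633.0 155 631.8 
front row [150] [[640.01357345  37.82238527  34.        ]]
```

Rear edge at 579.2 and front at about 640, against the stop face at about 638: the module is home. The robot is clear, so I'm handing in.

```bash
python3 -c "
from cell import env
print(env.job_done()); s=env.state(); print(s['t'],s['eef_pos'],s['ft_force'])"
```

```text
the job is handed in; nothing more can be done
None
the job is handed in; nothing more can be done
```

I pushed the blue module up against the stop with closed fingertips, then pressed the red lever pad through the guard window to its hard stop. The job was handed in at about 14 s, and no verdict is reported.

**Last checks**
- **Module:** the push ended with about 10 N at the expected position. The last picture puts its rear face at x≈579, where 579 was expected at home. Its front edge measured about 640 and the stop face about 638, which agrees within the 2 mm calibration.
- **Lever:** it moved at about 4 N, then the force jumped to 23 N at the hard stop. After I lifted off, the pad's apparent size fitted a height of 45–50 mm, so it stayed down. I did not measure the lever angle directly.
- **Guard and bystanders:** I saw no sign of contact with the guard in the forces or pictures. The spare, the only bystander I compared at the end, looked unmoved, and the turquoise look-alike was never approached closely. I did not measure the other bystanders again.

**What disagreed**
- **Fingertip height:** both fixed cameras showed the fingertips ending about 25 mm above the reported TCP. Because of this, my first push passed over the module without touching it. I found this in the pictures, corrected for it and pushed again.
- **Contact heights:** that offset is not exact. At the lever's hard stop it put the tips at about 40 mm, below the 48–50 mm I expected.
- **Rear-edge reading:** one final reading of 582.9 came from a mask that cut off the module. The repeat gave 579.2.

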